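# Show the tagged dish with the ball foot to the scanner

### The job

Take the white dish by its overhead handle, draw it out of the open front of the low wooden rack from under the lips, lift it, and turn it about a quarter turn so that its red tab squarely faces the nearer window of the yellow tag scanner, level with the middle of the window and about 4 cm from it. Keep the dish level all the way so that the loose wooden ball stays in the middle and never rolls to the rim, do not touch the ball or bump the scanner, and leave the other things on the bench where they are. Finish while still holding the dish up there, still and level, with the ball centred: do not put it down or let go.

Things in the scene. Friction and masses are not known exactly. Their poses are not given: they have to be found in the camera images.
- dish: Round white dish, 130 mm across, rim 28 mm high, 0.25 to 0.4 kg, loose on the bench inside the rack. Origin: centre of its underside, z up, red tab on its -x side. Its floor is 10 mm up at the centre, rises outward at 8 degrees, from 35 mm radius at 22 degrees. A rigid handle arches over it in its x-z plane: thin legs from the rim at x = +-62 mm up to a black grip bar above the centre.
- dish_grip (a point): Middle of the black grip bar, 108 mm straight above the dish's origin. Bar 70 mm long along the dish's x, 14 mm wide (y), 16 mm high (100 to 116 mm above the underside); pinch it from above across its width. The ball's top is 40 mm below the bar's underside.
- dish_tab (a point): Middle of the outer face of the red tab (40 mm wide, 22 mm high), which sticks out of the dish's rim: 87 mm out along the dish's -x and 23 mm above the underside. At the start it points out of the rack's open front.
- ball_center (a point): Centre of the loose wooden ball, 50 mm diameter, about 50 g, which lies at the middle of the dish (its centre 35 mm above the dish's underside when centred) and can roll. Axes meaningless.
- rack: Low wooden rack fixed to the bench. Origin on the bench under the docked dish's centre; open to -x (robot side), back wall at x 75 mm. Side walls x -60 to 75, y +-72 to +-84 mm, 40 mm high; on them lips (z 40 to 47 mm) reach in to y +-50 mm, 12 mm above the dish's rim. The handle passes between them. No floor. The dish is clear of the lips once its origin is at x -105 mm, right outside at -130.
- scanner_eye (a point): Centre of the scanner's head, 150 mm above the bench.
- scanner: Tag scanner fixed left or right of the rack: base 84 mm across, post, yellow head 64 (x) by 40 (y) by 70 mm (z 115 to 185). Origin: centre of the underside, z up. Equal black windows with a red bar on its +y and -y faces, 20 mm from the eye; use the one nearer the rack. The dish's origin 147 mm from the eye horizontally leaves 4 cm between tab and window.
- glue: Bystander: white glue bottle with orange cap, 64 mm across, 160 mm high, on the other side of the rack than the scanner. Origin: centre of the underside.
- webbing: Bystander: dark violet roll of webbing, 100 mm across, 45 mm high. Origin: centre of the underside.
- hammer: Bystander: hammer, 240 mm long, lying along its x. Leave alone.
- jar: Bystander: amber jar, 70 mm across, 90 mm high. Origin: centre of the underside.
- foot_a: Bystander: turned wooden furniture foot, 68 mm across, 62 mm high. Origin: centre of the underside.
- screwdriver: Bystander: screwdriver, 160 mm long, lying along its x.
- staples: Bystander: cardboard box of staples, 100 x 60 x 40 mm. Origin: centre of the underside.
Things that resemble listed ones, but are neither listed nor needed, are in the scene too. What is shaped like the dish but green or orange is not meant. What is shaped like the scanner but pink is not meant.

How it is judged:
On the way, in this order (a step that is already met when the one before it is completed fails the run):
1. the dish has been drawn forward out of the rack, at least 85 mm along it (x of dish in the frame of rack below -0.085 m), for 0.1 s.
2. the dish is lifted at least 60 mm off the bench by the gripper (height (world z) of dish above 0.06 m and contact force between dish and the fingers above 1 N), for 0.1 s.
At the end, for the whole second after the job is handed in: Dish held up by the gripper, still, level within 7 degrees, touching neither rack nor scanner, ball within 12 mm of its centre; tab faces the window within 12 degrees, 18 to 63 mm from it, within 25 mm sideways and 22 mm in height of its middle (x of scanner_eye in the frame of dish between -0.17 and -0.125 m and y of scanner_eye in the frame of dish between -0.025 and 0.025 m and z of scanner_eye in the frame of dish between 0.001 and 0.045 m and angle between the x axis of dish and the y axis of scanner, either way round below 0.22 rad and angle between dish's own z axis and vertical below 0.12 rad and horizontal distance between ball_center and dish below 0.012 m and linear speed of dish below 0.02 m/s and height (world z) of dish above 0.08 m and contact force between dish and the fingers above 1 N and contact force between dish and scanner below 0.1 N and contact force between dish and rack below 0.1 N and contact force between dish and ball above 0.1 N); the arm keeps its last pose, push and grip.
It fails at once if the ball rolled more than 25 mm off the dish's centre (horizontal distance between ball_center and dish above 0.025 m).
It fails at once if the dish was tipped more than 12 degrees (angle between dish's own z axis and vertical above 0.21 rad).
It fails at once if the robot touched the ball (contact force between ball and the arm above 0.5 N or contact force between ball and the fingers above 0.5 N).
It fails at once if the scanner was bumped (contact force between scanner and anything else above 3 N).
It fails at once if a bystander was moved more than 30 mm (distance of any of glue, webbing, hammer, jar, foot_a, screwdriver, staples from where it was at the start of the episode above 0.03 m).
It also fails if it takes over 58 s, if anything falls off the work surface, if the arm or the gripper's body presses on something with over 40 N, if the wrist force passes 120 N, or if a joint passes its speed limit or range.

### The arm

A 6-joint arm with a two-finger parallel gripper is mounted at the origin on the work surface. World frame = base frame: x ahead of the robot, y to its left, z up, the work surface at z = 0. Lengths are in m, angles in rad, forces in N, time in s.
With the tool pointing down it reaches from about 0.35 to 0.775 m from the base axis. Payload 5.5 kg.
Tool frame: the origin (TCP) lies where the fingers leave the gripper's body, on its centre line; the fingertips stand env.tip_reach ahead of it and the grasp point (between the pads) lies 54 mm ahead of it (env.tip_reach is the distance from the TCP to the fingertips, in m); z points along the fingers, y is the line along which they close (so a half turn about z gives the same grasp; the last joint's range is limited). The gripper opens to 85 mm and grips with 20 to 120 N. Pads are 22 mm wide; open, the fingers measure 114 mm over their backs; the gripper's body (76 mm by 85 mm) begins 54 mm behind the grasp point. The pads swing forward as they close: fully open they stand 13 mm farther back than shut.
Start: joints at [1.034, 0.313, 0.046, 1.304, 0, 1.431], TCP at [0.222, 0.53, 0.304] pointing down, gripper open.
Joint ranges: [-2.76, 2.76], [-0.86, 1.69], [-1.03, 1.26], [-2.2, 2.34], [-1.47, 1.5], [-3.14, 3.14]. Speed limits (rad/s): [2.57, 2.57, 3.14, 3.14, 3.14, 3.14].

### API

Orientations are given as a unit quaternion [w, x, y, z].
In Python, from workcell import status, optics, hand_in, env gives the robot as it stands.
- The arm moves only by the shell command python3 -m handwheel 'ROWS' [FORCE]. ROWS is a JSON object whose one key "deltas" holds a list of rows, each a list of 5 numbers: the opening, from -1 (shut) to 1 (fully open), then the shift along the tool's x, y, z in units of 40 mm (1.0 is 40 mm), then the turn about the tool's z in units of 10 degrees (1.0 is 10 degrees). In form: {"deltas": [[jaw, x, y, z, roll], ...]}. A call has 1 to 20 rows; each row shifts and turns the commanded pose from where the row before left it, along the tool's axes as they then stand; what a row does not reach is not made up. A row lasts 1/8 s, in which the tool goes at most 62.5 mm and 10.7 degrees, less where a joint would pass 70% of its speed; a pose out of reach is approached as far as the arm can. A call is refused whole if a number of a shift passes 1 or a number of a turn 1, either way. A call with a gripper value outside its range is refused whole. The fingers move at their own pace and stop on an object; FORCE is the grip in N (left out, the last holds). Time passes only in rows, so rows that do not move let the fingers close. It gives the time, the measured TCP pose, the force, the opening and the grip force at its end, in the units of the state.
- status.get_state(): the state, without advancing time (a new reading comes with each control period).
- optics.read_camera(name): name is "side" or "top" or "wrist"; returns a dict with "frame" (384x512x3 uint8, red, green, blue), "depth" (384x512 float32, m along the optical axis (not along the pixel's ray), 0 where there is no reading), "vfov" (degrees; the focal length in pixels is half the picture's height over the tangent of half this angle, whatever the lens; pixels are square), "cx", "cy" (the principal point, pixels), "origin" and "attitude" of the camera in the world. Camera axes: x right, y down, z forward; pixel columns grow to the right and rows downward; lengths in m; the calibration is good to about 2 mm. The wrist camera is an equidistant fisheye: a pixel r from the principal point sees the ray r / f radians off the axis. A picture is of the moment at which its call begins.
- hand_in(): hands the job in; it is judged then, once.
The state is a dict: "clock": time; "joint_pos": joint angles; "qvel": joint speeds; "tau": joint torques, N m; "tcp_pos": TCP position; "orientation": TCP orientation; "wrist_force": force on the tool from outside, world axes, zero at the start; "ft_torque": the same for the moment, N m; "finger_gap": finger opening in m; "grip_force": force on a finger pad.
Only numpy, scipy, OpenCV 4.12 (cv2) and the standard library are available. Lean on these libraries where they do the work, as an engineer would, in place of code of your own. Each camera call takes 0.05 s, during which the arm holds its last target. There are 200 camera calls.

## Working session

There is one attempt and no reset: what is moved stays moved. The work goes in short steps, Python scripts to look and compute and a shell command to move; the robot and the scene stay as the last step left them, time stands still between calls to the robot, and variables do not carry over. Pictures are saved under pics/ and viewed, at most 10 in all, crops included, and the job is handed in when it is done.

```bash
mkdir -p pics; ls
cat > h.py <<'E'
import numpy as np, cv2
from scipy.spatial.transform import Rotation as R
from workcell import status, optics, hand_in, env
def cam(n):
    c=optics.read_camera(n); c['f']=192/np.tan(np.radians(c['vfov']/2)); return c
def rot(c):
    a=np.array(c['attitude']); return a if a.shape==(3,3) else R.from_quat(np.r_[a[1:],a[0]]).as_matrix()
def cloud(c):  # pinhole
    v,u=np.mgrid[:384,:512]; d=c['depth']
    p=np.stack([(u-c['cx'])/c['f']*d,(v-c['cy'])/c['f']*d,d],-1)
    return p@rot(c).T+np.array(c['origin'])
E
python3 - <<'E'
from h import *
t=cam('top'); s=cam('side')
for c in (t,s): print(c['vfov'],c['cx'],c['cy'],c['origin'],c['attitude'])
cv2.imwrite('pics/top.png',t['frame'][...,::-1]);cv2.imwrite('pics/side.png',s['frame'][...,::-1])
np.savez('c.npz',tp=cloud(t),tf=t['frame'],sp=cloud(s),sf=s['frame'],td=t['depth'],sd=s['depth'])
print(env.tip_reach,status.get_state())
E
```

```text
pics
50.12902508906296 255.14974331905216 190.81671368241192 [ 0.45910694 -0.00294442  1.49451781] [ 0.02239509 -0.70443918  0.70899782 -0.02420717]
52.16017403714057 258.97848085171654 191.83709068517587 [ 0.05384448 -0.54246451  1.02352052] [-0.30724854  0.87990011 -0.34195299  0.12017606]
0.0726 {'clock': 0.1, 'joint_pos': array([1.03435537e+00, 3.13921181e-01, 4.50689281e-02, 1.30360672e+00,
       3.95130723e-06, 1.43118217e+00]), 'qvel': array([ 0.00077519, -0.00044848,  0.00215169,  0.00185362,  0.00057688,
       -0.00076592]), 'tau': array([ 2.80437569e-03, -4.81725955e+01,  2.99243617e+01,  1.27660934e-02,
       -6.22292191e-05, -2.24752944e-05]), 'tcp_pos': array([0.22206881, 0.53000768, 0.30309062]), 'orientation': array([-2.77552735e-04,  1.97114041e-01,  9.80380214e-01, -7.83623196e-04]), 'wrist_force': array([-0.27658835,  0.44217387,  0.33714343]), 'ft_torque': array([ 0.04564789,  0.02571478, -0.00599571]), 'grip_force': 0.0, 'finger_gap': 0.08547826339074667}
```

View pics/top.png

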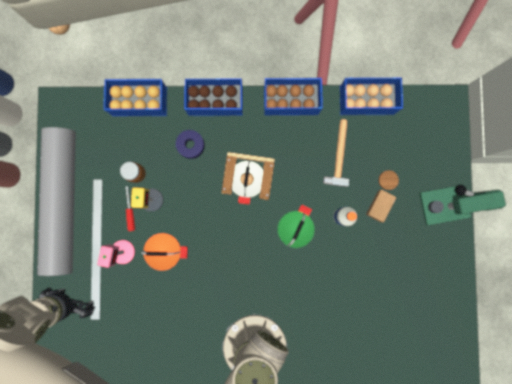

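View pics/side.png

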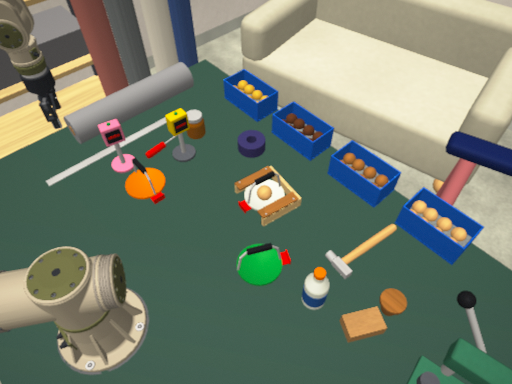

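Top: the white dish is in the rack at (247,180). The decoys are the green dish at (296,229) and the orange dish at (162,252). The yellow scanner is at (140,197), left of the rack, and the pink decoy is at (118,252). I'll measure these and confirm in a crop.

Run:
```python
from h import *
z=np.load('c.npz')
tp,sp,tf,sf=z['tp'],z['sp'],z['tf'].astype(int),z['sf'].astype(int)
def rect(n,P):
    r=cv2.minAreaRect((P[:,:2]*1000).astype(np.float32)); print(n,len(P),'med',np.median(P,0).round(4),'z',P[:,2].min().round(3),P[:,2].max().round(3),'rect',np.round(r[0],1),np.round(r[1],1),round(r[2],1))
def pick(p,f,box,zr,col):
    u0,v0,u1,v1=box; P=p[v0:v1,u0:u1].reshape(-1,3); C=f[v0:v1,u0:u1].reshape(-1,3)
    m=(P[:,2]>zr[0])&(P[:,2]<zr[1])&col(C); return P[m]
blk=lambda C:C.max(1)<70
yel=lambda C:(C[:,0]>150)&(C[:,1]>120)&(C[:,2]<90)
red=lambda C:(C[:,0]>140)&(C[:,1]<70)&(C[:,2]<70)
wood=lambda C:(C[:,0]>110)&(C[:,0]-C[:,2]>35)&(C[:,1]>60)
wht=lambda C:C.min(1)>170
anyc=lambda C:C[:,0]>-1
tb=(215,145,280,210); sb=(228,160,305,225)
for n,p,f,b in(('top',tp,tf,tb),('side',sp,sf,sb)):
    rect(n+' bar',pick(p,f,b,(.095,.13),anyc)); rect(n+' tab',pick(p,f,b,(.005,.045),red)); 
    rect(n+' lips',pick(p,f,b,(.042,.054),wood)); rect(n+' dish',pick(p,f,b,(.003,.036),wht))
rect('top scan',pick(tp,tf,(125,180,165,215),(.17,.2),anyc)); rect('side scan',pick(sp,sf,(160,100,200,165),(.105,.2),anyc))
rect('side scan base',pick(sp,sf,(165,140,200,165),(.005,.03),anyc))
rect('side scantop',pick(sp,sf,(160,100,200,165),(.18,.2),anyc))
rect('orange',pick(tp,tf,(138,228,192,276),(.005,.14),anyc));rect('pink',pick(tp,tf,(96,235,137,270),(.17,.2),anyc))
rect('green',pick(tp,tf,(270,203,317,250),(.005,.14),anyc))
a=cv2.resize(z['tf'][140:280,90:330],None,fx=3.2,fy=3.2,interpolation=2)
cv2.imwrite('pics/crop.png',a[...,::-1])
```

```text
top bar 104 med [0.6005 0.022  0.1149] z 0.096 0.124 rect [602.2  21.7] [14.  97.3] 82.9
top tab 7 med [0.5195 0.0368 0.0322] z 0.023 0.037 rect [519.9  34.2] [25.   6.1] 78.1
top lips 752 med [0.607  0.0055 0.0473] z 0.042 0.054 rect [610.4  17.8] [167.8 145.7] 81.4
top dish 676 med [0.599  0.0186 0.0202] z 0.003 0.035 rect [600.2  20. ] [100.3 125.8] 81.1
side bar 147 med [0.5902 0.0231 0.1132] z 0.095 0.12 rect [590.7  26.1] [ 17.2 103.2] 80.3
side tab 83 med [0.5191 0.0344 0.0247] z 0.019 0.039 rect [519.1  34.8] [40.9 25.9] 83.4
side lips 791 med [ 0.5925 -0.0264  0.0474] z 0.042 0.054 rect [603.5  20.7] [170.5 147.9] 81.2
side dish 545 med [0.595  0.0253 0.02  ] z 0.007 0.034 rect [601.6  33. ] [ 96.2 136.8] 80.9
top scan 266 med [0.5283 0.3667 0.1844] z 0.17 0.192 rect [528.9 368.5] [41.6 63.8] 86.6
side scan 478 med [0.5172 0.3558 0.1679] z 0.106 0.191 rect [523.  369.9] [42.7 65. ] 85.6
side scan base 318 med [0.5184 0.3672 0.0109] z 0.005 0.03 rect [526.  384.4] [141.   90.4] 77.5
side scantop 169 med [0.5223 0.3684 0.1854] z 0.18 0.191 rect [523.8 371.2] [40.1 64. ] 84.7
orange 1219 med [0.3466 0.3187 0.021 ] z 0.005 0.123 rect [341.2 320.6] [190.7 167.4] 89.6
pink 279 med [0.3422 0.4668 0.1838] z 0.17 0.194 rect [341.9 469.4] [41.5 65.1] 76.5
green 1197 med [ 0.4254 -0.152   0.0213] z 0.005 0.123 rect [ 429.5 -143.4] [166.9 165.8] 89.5
```

View pics/crop.png

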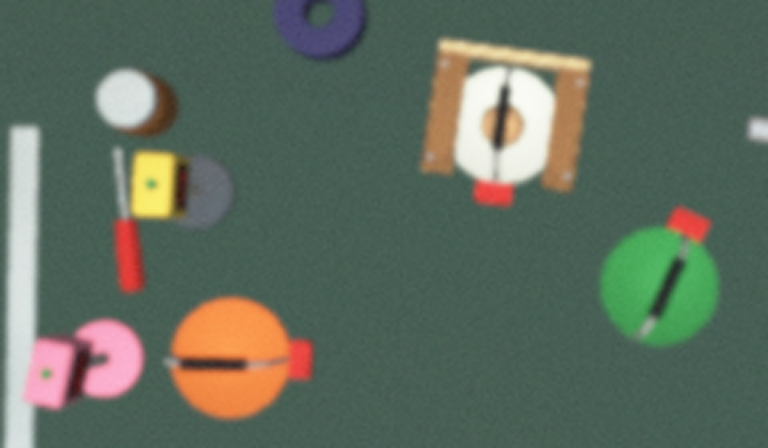

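Confirmed: the white dish with red tab is in the wooden rack, and the yellow scanner's window faces it. Dish is at about (0.601, 0.022), yaw −9°. The eye is at (0.526, 0.370), with scanner y at 85.6°. Moving over the dish now.

```bash
python3 -m handwheel '{"deltas":[[1,0,0,0,-0.7],[1,0,0,0,-0.67],[1,-0.35,-0.34,0,0],[1,-0.7,-0.69,0,0],[1,-0.7,-0.69,0,0],[1,-0.7,-0.69,0,0],[1,-0.7,-0.69,0,0],[1,-0.7,-0.69,0,0],[1,-0.7,-0.69,0,0],[1,-0.7,-0.69,0,0],[1,-0.7,-0.69,0,0],[1,-0.7,-0.69,0,0],[1,-0.7,-0.69,0,0],[1,-0.7,-0.69,0,0],[1,-0.7,-0.69,0,0],[1,-0.7,-0.69,0,0],[1,-0.7,-0.69,0,0],[1,-0.7,-0.69,0,0],[1,-0.15,-0.1,0.2,0],[1,0,0,0.2,0]]}' 40
cat >> h.py <<'E'
def wcloud(c):
    v,u=np.mgrid[:384,:512]; x,y=u-c['cx'],v-c['cy']; r=np.hypot(x,y)+1e-9; th=r/c['f']; d=c['depth']
    t=np.tan(np.minimum(th,1.4))*d; return np.stack([x/r*t,y/r*t,d],-1)@rot(c).T+np.array(c['origin'])
def info():
    s=status.get_state(); o=s['orientation']; M=R.from_quat(np.r_[o[1:],o[0]]).as_matrix()
    print('t',s['clock'],'tcp',s['tcp_pos'].round(4),'yang',np.degrees(np.arctan2(M[1,1],M[0,1])).round(2),'zax',M[:,2].round(4),'gap',s['finger_gap'],'grip',s['grip_force'],'F',s['wrist_force'].round(2),'q',s['joint_pos'].round(2))
    return s,M
E
python3 - <<'E'
from h import *
info(); w=cam('wrist'); P=wcloud(w); f=w['frame'].astype(int)
cv2.imwrite('pics/w1.png',w['frame'][...,::-1])
m=(P[...,2]>.098)&(P[...,2]<.122)&(np.hypot(P[...,0]-.6,P[...,1]-.02)<.06)&(f.max(2)<75)
r=cv2.minAreaRect((P[m][:,:2]*1000).astype(np.float32)); print(m.sum(),r,np.median(P[m],0))
m=(P[...,2]>.005)&(P[...,2]<.045)&(np.hypot(P[...,0]-.52,P[...,1]-.035)<.05)&(f[...,0]>130)&(f[...,1]<70)
if m.any(): print(m.sum(),cv2.minAreaRect((P[m][:,:2]*1000).astype(np.float32)))
E
```

```text
clock: 2.6
tcp_pos: [0.5885, 0.0343, 0.2869]
orientation: [-0.001, 0.08, 0.997, 0.0]
wrist_force: [-0.6, 0.9, 0.2]
finger_gap: 0.0854
grip_force: 0.0
t 2.6 tcp [0.5885 0.0343 0.2869] yang 80.84 zax [-1.3e-03  4.0e-04 -1.0e+00] gap 0.08535244127661344 grip 0.0 F [-0.6   0.87  0.19] q [-0.08  0.35  0.05  1.28  0.    0.08]
1144 ((596.3285522460938, 23.304378509521484), (13.556982040405273, 69.77737426757812), 81.82962799072266) [0.59308371 0.02393097 0.11667638]
754 ((522.4578247070312, 33.68464279174805), (39.09423828125, 24.991382598876953), 81.88341522216797)
```

View pics/w1.png

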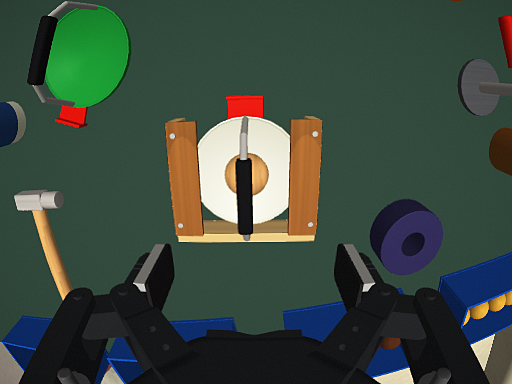

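The wrist view shows the bar at (245,200), measuring 13.6 x 69.8 mm, centred at (0.597, 0.0233), yaw −8.2°. That matches the given size. Centring and going partly down.

```bash
python3 -m handwheel '{"deltas":[[1,-0.24,-0.24,0.3,-0.1],[1,0,0,0.5,0],[1,0,0,0.5,0],[1,0,0,0.4,0],[1,0,0,0,0],[1,0,0,0,0]]}'
python3 - <<'E'
from h import *
info(); w=cam('wrist'); P=wcloud(w); f=w['frame'].astype(int)
m=(P[...,2]>.098)&(P[...,2]<.122)&(np.hypot(P[...,0]-.6,P[...,1]-.02)<.06)&(f.max(2)<75)
r=cv2.minAreaRect((P[m][:,:2]*1000).astype(np.float32)); print(m.sum(),r,np.median(P[m],0))
E
```

```text
clock: 3.4
tcp_pos: [0.5973, 0.0241, 0.2204]
orientation: [0.0, 0.07, 0.998, 0.0]
wrist_force: [-0.9, 0.8, -0.2]
finger_gap: 0.0857
grip_force: 0.0
t 3.4 tcp [0.5973 0.0241 0.2204] yang 81.99 zax [ 8.e-04 -0.e+00 -1.e+00] gap 0.08570363157960614 grip 0.0 F [-0.91  0.78 -0.16] q [-0.09  0.39 -0.05  1.13  0.    0.05]
1995 ((601.3992309570312, 22.501182556152344), (13.6547269821167, 79.0626220703125), 82.38864135742188) [0.59188425 0.02383689 0.11669993]
```

```bash
python3 -m handwheel '{"deltas":[[1,0,-0.02,0.4,0],[1,0,0,0.4,0],[1,0,0,0.4,0],[1,0,0,0.25,0],[1,0,0,0,0],[0.3,0,0,0,0],[0,0,0,0,0],[-0.3,0,0,0,0],[-0.5,0,0,0,0],[-0.6,0,0,0,0],[-0.7,0,0,0,0],[-0.8,0,0,0,0],[-1,0,0,0,0],[-1,0,0,0,0],[-1,0,0,0,0],[-1,0,0,0,0]]}' 40
python3 -c "
from h import *
info()"
```

```text
clock: 5.45
tcp_pos: [0.597, 0.0235, 0.1621]
orientation: [0.0, 0.07, 0.998, 0.0]
wrist_force: [1.0, 4.5, 2.8]
finger_gap: 0.0131
grip_force: 40.7
t 5.45 tcp [0.597  0.0235 0.1621] yang 81.98 zax [ 4.e-04  5.e-04 -1.e+00] gap 0.013084375822716345 grip 40.71374595165253 F [0.98 4.5  2.84] q [-0.1   0.43 -0.14  1.    0.    0.04]
```

```bash
python3 -m handwheel '{"deltas":[[-1,0,0,0,0],[-1,0,0,-0.02,0],[-1,0,0,-0.04,0],[-1,0,0,-0.04,0],[-1,0,0,-0.02,0],[-1,0,0,0,0],[-1,0,0,0,0]]}' 90
python3 - <<'E'
from h import *
info(); t=cam('top'); cv2.imwrite('pics/t2.png',cv2.resize(t['frame'][130:230,200:300],None,fx=5,fy=5)[...,::-1])
E
```

```text
clock: 6.32
tcp_pos: [0.5968, 0.0232, 0.1666]
orientation: [-0.0, 0.07, 0.998, -0.0]
wrist_force: [0.5, -0.3, -3.4]
finger_gap: 0.0125
grip_force: 87.7
t 6.325 tcp [0.5968 0.0232 0.1666] yang 81.96 zax [-1.e-04 -0.e+00 -1.e+00] gap 0.012463446964135379 grip 87.70495533943176 F [ 0.51 -0.29 -3.37] q [-0.1   0.43 -0.13  1.01 -0.    0.04]
```

```bash
python3 -m handwheel '{"deltas":[[-1,0.05,0,0,0],[-1,0.1,0,0,0],[-1,0.15,0,0,0],[-1,0.2,0,0,0],[-1,0.25,0,0,0],[-1,0.25,0,0,0],[-1,0.25,0,0,0],[-1,0.25,0,0,0],[-1,0.25,0,0,0],[-1,0.25,0,0,0],[-1,0.25,0,0,0],[-1,0.25,0,0,0],[-1,0.25,0,0,0],[-1,0.25,0,0,0],[-1,0.2,0,0,0],[-1,0.15,0,0,0],[-1,0.1,0,0,0],[-1,0.05,0,0,0],[-1,0,0,0,0],[-1,0,0,0,0]]}'
python3 - <<'E'
from h import *
info(); t=cam('wrist'); cv2.imwrite('pics/w2.png',t['frame'][...,::-1])
E
```

```text
clock: 8.88
tcp_pos: [0.4585, 0.0427, 0.1667]
orientation: [0.0, 0.07, 0.998, 0.0]
wrist_force: [1.4, -0.7, -4.9]
finger_gap: 0.0125
grip_force: 87.7
t 8.875 tcp [0.4585 0.0427 0.1667] yang 81.96 zax [ 4.e-04  0.e+00 -1.e+00] gap 0.012479668796143293 grip 87.70444750785828 F [ 1.39 -0.66 -4.91] q [-0.08  0.19 -0.48  0.91  0.    0.06]
```

View pics/w2.png

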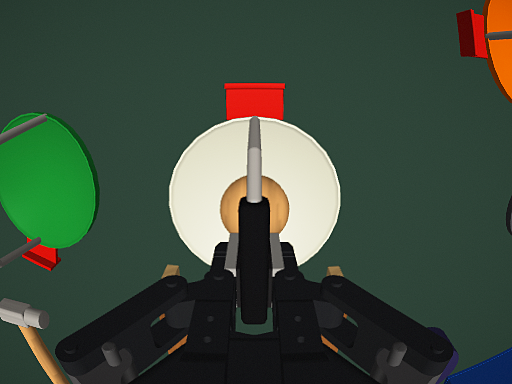

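The dish is out by 139 mm and the ball is centred at (254,210). Now the lift.

```bash
python3 -m handwheel '{"deltas":[[-1,0,0,-0.05,0],[-1,0,0,-0.1,0],[-1,0,0,-0.15,0],[-1,0,0,-0.2,0],[-1,0,0,-0.25,0],[-1,0,0,-0.25,0],[-1,0,0,-0.25,0],[-1,0,0,-0.25,0],[-1,0,0,-0.25,0],[-1,0,0,-0.25,0],[-1,0,0,-0.25,0],[-1,0,0,-0.25,0],[-1,0,0,-0.2,0],[-1,0,0,-0.15,0],[-1,0,0,-0.1,0],[-1,0,0,-0.06,0],[-1,0,0,0,0],[-1,0,0,0,0]]}'
python3 - <<'E'
from h import *
info(); t=cam('side');P=cloud(t); f=t['frame'].astype(int)
m=(f[...,0]>150)&(f[...,1]>120)&(f[...,2]<90)&(P[...,2]>.12)&(abs(P[...,1]-.37)<.06)&(abs(P[...,0]-.525)<.06)
Q=P[m]; print(len(Q),cv2.minAreaRect((Q[Q[:,2]>.17][:,:2]*1000).astype(np.float32)), Q.min(0),Q.max(0))
m=(f.min(2)>150)&(P[...,2]>.11)&(P[...,2]<.165)&(np.hypot(P[...,0]-.4585,P[...,1]-.043)<.08)
Q=P[m]; print(len(Q),cv2.minEnclosingCircle((Q[:,:2]*1000).astype(np.float32)),Q.min(0),Q.max(0))
cv2.imwrite('pics/s2.png',cv2.resize(t['frame'][80:300,130:400],None,fx=2.7,fy=2.7)[...,::-1])
E
```

```text
clock: 11.18
tcp_pos: [0.4581, 0.0428, 0.2868]
orientation: [-0.0, 0.07, 0.998, 0.0]
wrist_force: [0.5, 0.1, -3.6]
finger_gap: 0.0126
grip_force: 87.7
t 11.175 tcp [0.4581 0.0428 0.2868] yang 81.96 zax [-4.e-04  1.e-04 -1.e+00] gap 0.012578224004600397 grip 87.70535230636597 F [ 0.45  0.1  -3.6 ] q [-0.08  0.1  -0.27  1.21  0.    0.06]
239 ((523.78857421875, 369.1996154785156), (37.63683319091797, 64.53467559814453), 84.86100006103516) [0.49051268 0.3496467  0.12065657] [0.55531674 0.39031169 0.19357036]
911 ((458.38525390625, 43.195064544677734), 66.58061218261719) [ 0.39383351 -0.02100782  0.13376555] [0.52333745 0.10520022 0.16499539]
```

View pics/s2.png

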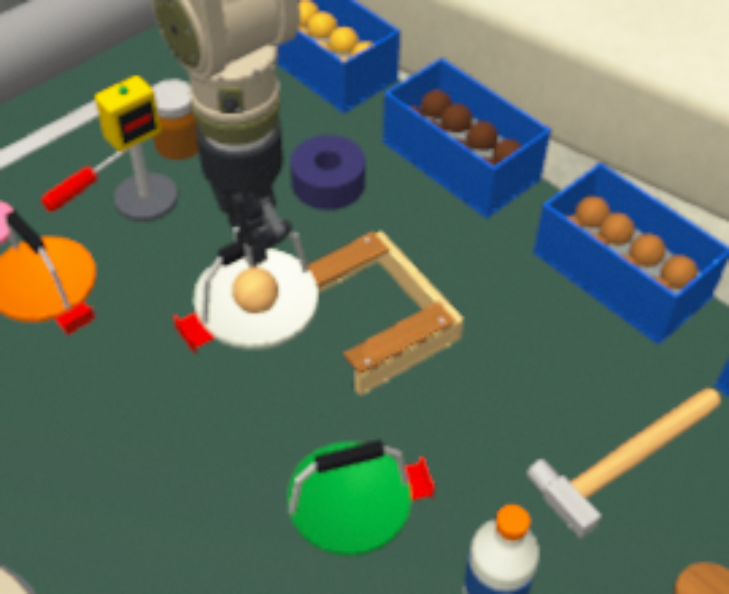

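```bash
python3 -m handwheel '{"deltas":[[-1,0,0,0,0.1],[-1,0,0,0,0.2],[-1,0,0,0,0.3],[-1,0,0,0,0.4],[-1,0,0,0,0.5],[-1,0,0,0,0.5],[-1,0,0,0,0.5],[-1,0,0,0,0.5],[-1,0,0,0,0.5],[-1,0,0,0,0.5],[-1,0,0,0,0.5],[-1,0,0,0,0.5],[-1,0,0,0,0.5],[-1,0,0,0,0.5],[-1,0,0,0,0.5],[-1,0,0,0,0.5],[-1,0,0,0,0.5],[-1,0,0,0,0.5],[-1,0,0,0,0.4],[-1,0,0,0,0.3]]}'; python3 -m handwheel '{"deltas":[[-1,0,0,0,0.2],[-1,0,0,0,0.1],[-1,0,0,0,-0.03],[-1,0,0,0,0],[-1,0,0,0,0],[-1,0,0,0,0]]}'
python3 - <<'E'
from h import *
s,M=info(); D=np.array([.513,.223,.289])-s['tcp_pos']; print((M.T@D/.04).round(3))
t=cam('wrist'); cv2.imwrite('pics/w3.png',t['frame'][...,::-1])
E
```

```text
clock: 13.72
tcp_pos: [0.4582, 0.0428, 0.2871]
orientation: [-0.0, 0.739, 0.674, 0.0]
wrist_force: [0.2, 0.0, -4.0]
finger_gap: 0.0123
grip_force: 87.7
clock: 14.48
tcp_pos: [0.4582, 0.0428, 0.2871]
orientation: [-0.0, 0.753, 0.658, 0.0]
wrist_force: [-0.4, -0.4, -4.2]
finger_gap: 0.0125
grip_force: 87.7
t 14.475 tcp [0.4582 0.0428 0.2871] yang -7.73 zax [ 1.e-04  1.e-04 -1.e+00] gap 0.012465345418226699 grip 87.70623922348022 F [-0.39 -0.37 -4.16] q [-0.08  0.1  -0.27  1.21  0.    1.62]
[ 4.648  0.751 -0.047]
```

View pics/w3.png

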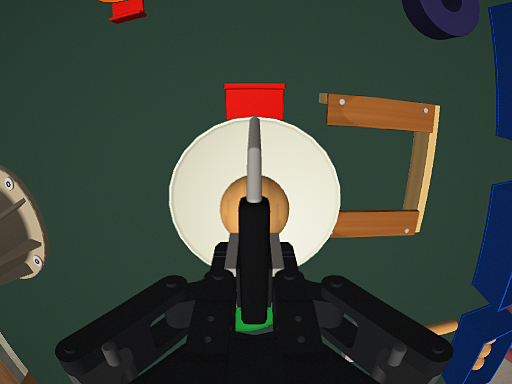

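The ball is centred, but the dish is over-rotated by 3°. I'll correct that and move most of the way.

```bash
python3 -m handwheel '{"deltas":[[-1,0,0,0,-0.1],[-1,0,0,0,-0.12],[-1,0,0,-0.04,-0.08],[-1,0.05,0.017,0,0],[-1,0.1,0.033,0,0],[-1,0.15,0.05,0,0],[-1,0.2,0.067,0,0],[-1,0.2,0.067,0,0],[-1,0.2,0.067,0,0],[-1,0.2,0.067,0,0],[-1,0.2,0.067,0,0],[-1,0.2,0.067,0,0],[-1,0.2,0.067,0,0],[-1,0.2,0.067,0,0],[-1,0.2,0.067,0,0],[-1,0.2,0.067,0,0],[-1,0.2,0.067,0,0],[-1,0.2,0.067,0,0],[-1,0.15,0.05,0,0],[-1,0.1,0.033,0,0]]}'; python3 -m handwheel '{"deltas":[[-1,0.05,0.017,0,0],[-1,0,0,0,0],[-1,0,0,0,0],[-1,0,0,0,0]]}'
cat > m.py <<'E'
from h import *
import sys
s,M=info()
for n in('top','side'):
    t=cam(n);P=cloud(t); f=t['frame'].astype(int)
    m=(f[...,0]>150)&(f[...,1]>120)&(f[...,2]<90)&(P[...,2]>.17)&(P[...,2]<.2)&(abs(P[...,1]-.37)<.06)&(abs(P[...,0]-.525)<.06)
    print(n,'head',m.sum(),cv2.minAreaRect((P[m][:,:2]*1000).astype(np.float32)))
    c=s['tcp_pos'][:2]
    g=lambda m:P[m&(P[...,2]>.11)&(P[...,2]<.18)&(np.hypot(P[...,0]-c[0],P[...,1]-c[1])<.1)]
    for k,m in(('dish',f.min(2)>150),('tab',(f[...,0]>130)&(f[...,1]<70)&(f[...,2]<70)&(P[...,1]<.345)),('ball',(f[...,0]>150)&(f[...,0]-f[...,2]>60)&(f[...,1]>90))):
        Q=g(m); 
        if len(Q): print(k,len(Q),np.median(Q,0).round(4),Q.max(0).round(3),np.round(cv2.minEnclosingCircle((Q[:,:2]*1000).astype(np.float32))[0],1))
    cv2.imwrite('pics/%s_%s.png'%(n,sys.argv[1]),(t['frame'][60:300,90:410,::-1].repeat(2,0).repeat(2,1)))
D=np.array([.513,.223,.289])-s['tcp_pos']; print((M.T@D/.04).round(3))
E
python3 m.py a
```

```text
clock: 17.02
tcp_pos: [0.5075, 0.1575, 0.2886]
orientation: [-0.0, 0.736, 0.677, -0.0]
wrist_force: [0.2, 0.4, -4.0]
finger_gap: 0.0121
grip_force: 87.7
clock: 17.52
tcp_pos: [0.5081, 0.1589, 0.2887]
orientation: [-0.0, 0.736, 0.677, 0.0]
wrist_force: [-0.1, 0.5, -4.0]
finger_gap: 0.0124
grip_force: 87.7
t 17.525 tcp [0.5081 0.1589 0.2887] yang -4.75 zax [ 0.  0. -1.] gap 0.01241919199627245 grip 87.73619055747986 F [-0.11  0.48 -4.  ] q [ 0.15  0.24 -0.1   1.24  0.    1.81]
top head 55 ((528.4346313476562, 370.2948913574219), (39.98949432373047, 63.36689376831055), 87.87955474853516)
dish 496 [0.5054 0.1284 0.1479] [0.574 0.162 0.175] [512.  149.3]
side head 183 ((523.4033813476562, 371.132568359375), (38.48654556274414, 63.48817443847656), 84.18357849121094)
dish 784 [0.4968 0.1551 0.1491] [0.574 0.227 0.179] [507.5 159.8]
tab 57 [0.5084 0.2428 0.1518] [0.53  0.249 0.163] [511.6 236.2]
ball 129 [0.497  0.1464 0.1723] [0.526 0.23  0.18 ] [509.9 182.4]
[ 1.607 -0.011 -0.007]
```

View pics/side_a.png

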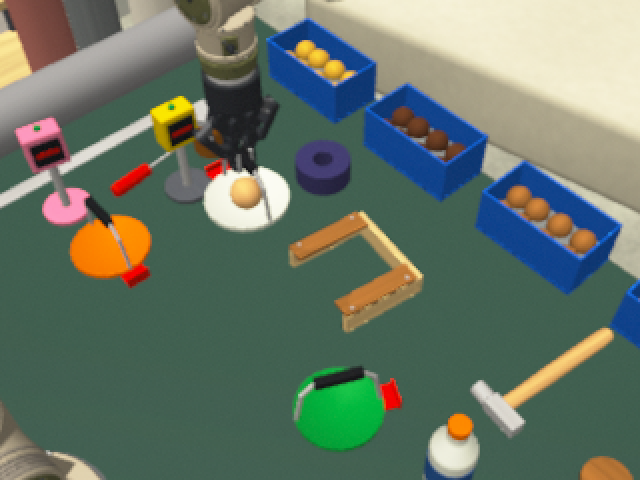

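The tab at (213,168) faces the scanner window and sits 0.15 m up; the ball at (245,192) is centred. Final approach.

```bash
python3 -m handwheel '{"deltas":[[-1,0.05,0,0,0],[-1,0.1,0,0,0],[-1,0.15,0,0,0],[-1,0.15,0,0,0],[-1,0.15,0,0,0],[-1,0.15,0,0,0],[-1,0.15,0,0,0],[-1,0.15,0,0,0],[-1,0.15,0,0,0],[-1,0.15,0,0,0],[-1,0.1,0,0,0],[-1,0.1,0,0,0],[-1,0.05,0,0,0],[-1,0,0,0,0],[-1,0,0,0,0],[-1,0,0,0,0],[-1,0,0,0,0],[-1,0,0,0,0]]}'
python3 m.py b; python3 -c "
from h import *
t=cam('wrist'); cv2.imwrite('pics/w4.png',t['frame'][...,::-1])"
```

```text
clock: 19.88
tcp_pos: [0.5135, 0.2228, 0.2888]
orientation: [0.0, 0.736, 0.677, 0.0]
wrist_force: [-0.4, 0.3, -3.7]
finger_gap: 0.0124
grip_force: 87.7
t 19.875 tcp [0.5135 0.2228 0.2888] yang -4.74 zax [ 1.e-04  1.e-04 -1.e+00] gap 0.012404456843716471 grip 87.73821115493774 F [-0.37  0.34 -3.75] q [ 0.27  0.29 -0.03  1.26  0.    1.92]
top head 0 ((0.0, 0.0), (0.0, 0.0), 0.0)
dish 591 [0.5094 0.1965 0.148 ] [0.582 0.238 0.177] [517.8 219.6]
ball 14 [0.5019 0.2122 0.1766] [0.508 0.22  0.179] [500.7 213. ]
side head 114 ((522.9862060546875, 370.3892517089844), (39.48595428466797, 62.84607696533203), 88.8915786743164)
dish 727 [0.5022 0.2198 0.149 ] [0.578 0.287 0.179] [514.6 222.9]
tab 48 [0.5132 0.3066 0.1518] [0.534 0.314 0.162] [517.4 302.2]
ball 114 [0.5024 0.2085 0.1708] [0.532 0.314 0.18 ] [510.7 255.6]
[ 0.005 -0.012 -0.006]
```

View pics/w4.png

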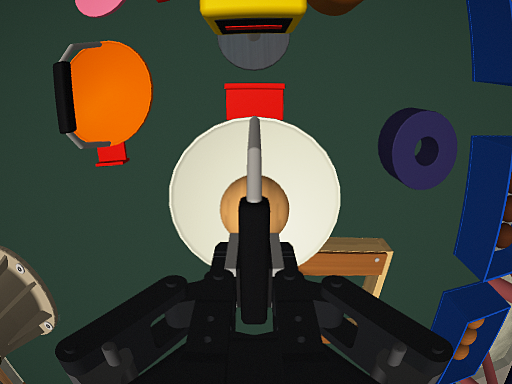

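View pics/side_b.png

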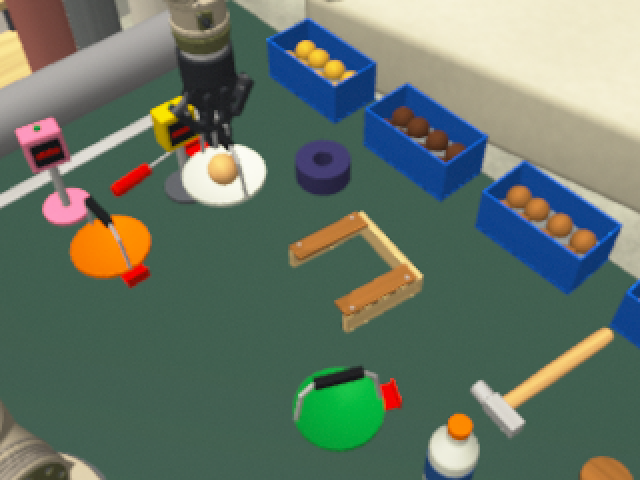

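In the wrist view the tab (254,100) squarely faces the scanner window (253,28) with a gap. The tab face is at y≈0.31, the window at y≈0.35, and the tab height is 0.15. The ball is centred at (254,210), as before. Handing in.

```bash
python3 -c "
from workcell import hand_in
print(hand_in())"
```

```text
the job is handed in; nothing more can be done
None
```

I handed in the job with the dish held up, level and still, the ball centred, and the red tab squarely facing the nearer window of the yellow scanner, about 4 cm away and level with its middle; the hand-in returned no verdict.

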